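# Close the filter vessel: tighten the lid crosswise in two passes and lock the vent cap

## Task

Tighten the filter vessel's lid evenly: first bring each of the four bar knobs clockwise to its yellow mark, beginning with the red knob, then the one opposite, then the remaining two, and after that go round once more in the same order, turning each to its stop at the green mark. Then close the vent: push the blue cap in the middle down against its spring, twist it clockwise to the green dot and let it rise into its notch. Leave the bottles, the jar and the beaker around the vessel where they stand.

Things in the scene. Friction and masses are not known exactly. Their poses are not given: they have to be found in the camera images.
- vessel: round pressure filter vessel: grey pot, bolted aluminium lid 280 mm wide; fixed, on a rubber mat, any yaw. Origin: centre of its underside; lid top 71 mm above it. Four bar knobs stand on a 100 mm radius, the red one at +x; each on a boss 76 mm wide, 13 mm high, whose white dial has a yellow mark (radially outward) and a green one. Centre: blue vent cap in a steel collar 75 mm wide, rim 95 mm above the origin
- knob_red (a joint): red bar knob. Its joint (rad) grows as it is turned clockwise seen from above: start between 0 and 0.3, yellow mark at 0.85, hard stop (green mark) at 1.70. Friction torque about 0.06 N m, no spring: it stays where it is left.
- knob_red_grip (a point): red bar knob: point on its axis, mid-bar, 111 mm above the vessel's origin; z up, x along the bar to the end with the white pointer stripe (turns with the knob). Bar 64 mm long (x), 14 mm thick (y: pinch it across here, from above), 26 mm high, 13 mm below to 13 mm above the point; the dial lies 26 mm below the point
- knob_far (a joint): black bar knob diametrically opposite the red one. Its joint (rad) grows as it is turned clockwise seen from above: start between 0 and 0.3, yellow mark at 0.85, hard stop (green mark) at 1.70. Friction torque about 0.06 N m, no spring: it stays where it is left.
- knob_far_grip (a point): opposite bar knob: point on its axis, mid-bar, 111 mm above the vessel's origin; z up, x along the bar to the end with the white pointer stripe (turns with the knob). Bar 64 mm long (x), 14 mm thick (y: pinch it across here, from above), 26 mm high, 13 mm below to 13 mm above the point; the dial lies 26 mm below the point
- knob_left (a joint): black bar knob a quarter turn counter-clockwise (from above) from the red one round the lid. Its joint (rad) grows as it is turned clockwise seen from above: start between 0 and 0.3, yellow mark at 0.85, hard stop (green mark) at 1.70. Friction torque about 0.06 N m, no spring: it stays where it is left.
- knob_left_grip (a point): counter-clockwise neighbour bar knob: point on its axis, mid-bar, 111 mm above the vessel's origin; z up, x along the bar to the end with the white pointer stripe (turns with the knob). Bar 64 mm long (x), 14 mm thick (y: pinch it across here, from above), 26 mm high, 13 mm below to 13 mm above the point; the dial lies 26 mm below the point
- knob_right (a joint): black bar knob a quarter turn clockwise (from above) from the red one round the lid. Its joint (rad) grows as it is turned clockwise seen from above: start between 0 and 0.3, yellow mark at 0.85, hard stop (green mark) at 1.70. Friction torque about 0.06 N m, no spring: it stays where it is left.
- knob_right_grip (a point): clockwise neighbour bar knob: point on its axis, mid-bar, 111 mm above the vessel's origin; z up, x along the bar to the end with the white pointer stripe (turns with the knob). Bar 64 mm long (x), 14 mm thick (y: pinch it across here, from above), 26 mm high, 13 mm below to 13 mm above the point; the dial lies 26 mm below the point
- vent_turn (a joint): turn of the blue vent cap (rad), clockwise from above: 0 at the lid's red dot (start), 0.85 at the green dot (end stop). A bayonet: pins run in slots of the collar, so it turns only while pushed down at least 9 mm (10 mm is best); at 0.85, let go, it rises into a notch that keeps it from turning back
- vent_press (a joint): how far the blue vent cap is pushed down (m): 0 up (start), 0.011 hard bottom, about 0.004 when it rests in its notch. A spring pushes it up with 3 N at 0 and 9.6 N at 0.011
- vent_grip (a point): blue vent cap: point on its axis, mid-bar, 123 mm above the vessel's origin when up; moves with the cap; z up, x along the bar to the end with the white stripe. Bar 64 mm long, 14 mm thick (y), 26 mm high, top 11 mm above the point; the round cap below it (53 mm wide) has its top face 15 mm below the point: fingertips may press there
- wash_bottle: white wash bottle with red cap and spout, 62 mm wide, 183 high (tall: keep the gripper's body clear of it); loose bystander standing beside the vessel, origin at the centre of its underside (the bottle's axis is 13 mm from it along its own +y)
- stain_purple: dropper bottle, dark purple with white cap, 34 mm wide, 89 high; loose bystander standing beside the vessel, origin at the centre of its underside
- stain_brown: dropper bottle, dark red-brown with red cap, 34 mm wide, 89 high; loose bystander standing beside the vessel, origin at the centre of its underside
- specimen_jar: translucent lidded jar, 43 mm wide, 48 high; loose bystander standing beside the vessel, origin at the centre of its underside
- beaker: small clear beaker, 46 mm wide, 58 high; loose bystander standing beside the vessel, origin at the centre of its underside

How it is judged:
On the way, in this order (a step that is already met when the one before it is completed fails the run):
1. the red knob is at its yellow mark, the others not yet turned in this pass (value of joint knob_red between 0.65 and 1.1 rad and value of joint each of knob_far, knob_left, knob_right below 0.45 rad), for 0.2 s.
2. the knob opposite red is at its yellow mark too (value of joint knob_red between 0.65 and 1.1 rad and value of joint knob_far between 0.65 and 1.1 rad and value of joint each of knob_left, knob_right below 0.45 rad), for 0.2 s.
3. one of the other two knobs is at its yellow mark too (value of joint knob_red between 0.65 and 1.1 rad and value of joint knob_far between 0.65 and 1.1 rad and ((value of joint knob_left between 0.65 and 1.1 rad and value of joint knob_right below 0.45 rad) or (value of joint knob_right between 0.65 and 1.1 rad and value of joint knob_left below 0.45 rad))), for 0.2 s.
4. all four knobs are at their yellow mark (value of joint knob_red between 0.65 and 1.1 rad and value of joint knob_far between 0.65 and 1.1 rad and value of joint knob_left between 0.65 and 1.1 rad and value of joint knob_right between 0.65 and 1.1 rad), for 0.2 s.
5. the red knob is at its stop at the green mark, the others not yet turned in this pass (value of joint knob_red above 1.55 rad and value of joint knob_far between 0.65 and 1.1 rad and value of joint knob_left between 0.65 and 1.1 rad and value of joint knob_right between 0.65 and 1.1 rad), for 0.2 s.
6. the knob opposite red is at its stop at the green mark too (value of joint each of knob_red, knob_far above 1.55 rad and value of joint knob_left between 0.65 and 1.1 rad and value of joint knob_right between 0.65 and 1.1 rad), for 0.2 s.
7. one of the other two knobs is at its stop at the green mark too (value of joint each of knob_red, knob_far above 1.55 rad and ((value of joint knob_left above 1.55 rad and value of joint knob_right between 0.65 and 1.1 rad) or (value of joint knob_right above 1.55 rad and value of joint knob_left between 0.65 and 1.1 rad))), for 0.2 s.
8. all four knobs are at their stop at the green mark (value of joint each of knob_red, knob_far, knob_left, knob_right above 1.55 rad), for 0.2 s.
9. the vent cap has been pushed down, turned to the green dot and let up into its notch (all of step 8 and value of joint vent_turn above 0.73 rad and value of joint vent_press between 0.002 and 0.0065 m), for 0.2 s.
At the end, for the whole second after the job is handed in: all four knobs are turned to their stops (within 0.15 rad of 1.70), the vent cap is turned to the green dot (over 0.73 rad) and has risen into its notch (pressed 2 to 6.5 mm), and the bottles, jar and beaker stand still within 30 mm of where they were (all of step 9 and distance of each of wash_bottle, stain_purple, stain_brown, specimen_jar, beaker from where it was at the start of the episode below 0.03 m and linear speed of each of wash_bottle, stain_purple, stain_brown, specimen_jar, beaker below 0.02 m/s); the robot touches nothing.
It fails at once if a knob is turned well past its yellow mark (over 1.25 rad) before all four have reached theirs (0.65 rad) (value of joint any of knob_red, knob_far, knob_left, knob_right above 1.25 rad and value of joint any of knob_red, knob_far, knob_left, knob_right below 0.65 rad).
It fails at once if the vent cap is turned before all four knobs are at their stops (value of joint vent_turn above 0.3 rad and value of joint any of knob_red, knob_far, knob_left, knob_right below 1.5 rad).
It fails at once if a bottle, the jar or the beaker is shifted by more than 30 mm or knocked over (distance of any of wash_bottle, stain_purple, stain_brown, specimen_jar, beaker from where it was at the start of the episode above 0.03 m or angle between any of wash_bottle, stain_purple, stain_brown, specimen_jar, beaker's own z axis and vertical above 0.5 rad).
It also fails if it takes over 72 s, if anything falls off the work surface, if the arm or the gripper's body presses on something with over 40 N, if the wrist force passes 120 N, or if a joint passes its speed limit or range.

## Robot

A 6-joint arm with a two-finger parallel gripper is mounted at the origin on a cart in front of the work surface, level with it; the furniture and walls round the work are solid. World frame = base frame: x ahead of the robot, y to its left, z up, the work surface at z = 0. Lengths are in m, angles in rad, forces in N, time in s.
With the tool pointing down it reaches from about 0.35 to 0.775 m from the base axis. Payload 5.5 kg.
Tool frame: the origin (TCP) lies midway between the tips of the shut fingers; the grasp point (between the pads) lies 19 mm behind it (pinch_z is the distance from the TCP to the grasp point, in m); z points along the fingers, x is the direction in which the jaws open and shut, and the axes are right-handed (so a half turn about z gives the same grasp; the last joint's range is limited). The gripper opens to 85 mm and grips with 20 to 120 N. Pads are 22 mm wide; open, the fingers measure 114 mm over their backs; the gripper's body (76 mm by 85 mm) begins 54 mm behind the grasp point. The pads swing forward as they close: fully open they stand 13 mm farther back than shut.
Start: joints at [-1.437, 0.313, 0.046, 1.304, 0, 1.431], TCP at [0.155, -0.554, 0.231] pointing down, gripper open.
Joint ranges: [-2.76, 2.76], [-0.86, 1.69], [-1.03, 1.26], [-2.2, 2.34], [-1.47, 1.5], [-3.14, 3.14]. Speed limits (rad/s): [2.57, 2.57, 3.14, 3.14, 3.14, 3.14].

## Interface

Orientations are given as a unit quaternion [w, x, y, z].
In Python, from workcell import get_state, read_camera, camera_info, hand_in, trace, pinch_z gives the robot as it stands. The module is installed in compiled form; this text tells all that it offers.
- The arm moves only by the tool arm_command, never from a script. Its argument "steps" is text: rows parted by semicolons, each of 4 numbers parted by spaces: the shift along the world's x, y, z in mm, then the turn about the world's z in rad. In form: tx ty tz spin; .... A call has 1 to 20 rows; each row is the pose to reach, as a shift and turn from the pose measured when the call began; what a row does not reach only later rows make up. A row lasts 1/8 s, in which the tool goes at most 62.5 mm and 10.7 degrees, less where a joint would pass 70% of its speed; a pose out of reach is approached as far as the arm can. A call with a gripper value outside its range is refused whole. "fingers" is the gripper command: -1 is shut, 1 is fully open, values between are in proportion, set as the call begins (left out, the last holds). The fingers move at their own pace and stop on an object; "newtons" is the grip in N (left out, the last holds). Time passes only in rows, so rows that repeat a pose let the fingers close. It gives the time, the measured TCP pose, the force and the opening at its end, in the units of the state.
- get_state(): the state, without advancing time (a new reading comes with each control period).
- read_camera(name): name is "side" or "top"; returns the picture (384x512x3 uint8, red, green, blue); there is no depth.
- camera_info(name): a dict with "mtx" (3x3 intrinsics, pixels), "k1" (the pictures are not rectified: a ray, as slopes to the right and down, at radius r is drawn at 1 + k1 r^2 times it, then the intrinsics apply), "R" (3x3) and "t" (3): a world point X has camera coordinates R X + t. Camera axes: x right, y down, z forward; pixel columns grow to the right and rows downward; lengths in m; the calibration is good to about 2 mm. A picture is of the moment at which its call begins. camera_info takes no time and is no camera call.
- hand_in(): hands the job in, once; it reports no verdict.
Trained networks look in the newest picture that a camera, given by its name, has taken for a name from the list of things; names that differ only in an ending like _2 or _b are one class to them, and where a whole thing is asked for, a point or a joint stands for the part that bears it (a point fixed in the world has none). Each returns a list of dicts, best first, with "score" (0 to 1); they miss things now and then, are a little off and sometimes report something else, mostly with a low value. They report only what shows in the picture. A call takes as long as a camera call.
- trace(camera, name): "mask" (384x512 bool, what is visible of it) and "box" ([left, top, width, height] in pixels, round what is visible of it).
The state is a dict: "clock": time; "joint_pos": joint angles; "qvel": joint speeds; "tau": joint torques, N m; "tcp_pos": TCP position; "orientation": TCP orientation; "wrist_force": force on the tool from outside, world axes, zero at the start; "ft_torque": the same for the moment, N m; "finger_gap": finger opening in m.
Only numpy, scipy, OpenCV 4.12 (cv2) and the standard library are available. Lean on these libraries where they do the work, as an engineer would, in place of code of your own. Each camera call takes 0.05 s, during which the arm holds its last target.

## Working session

There is one attempt and no reset: what is moved stays moved. The work goes in short steps, Python scripts to look and compute and a tool call to move; the robot and the scene stay as the last step left them, time stands still between calls to the robot, and variables do not carry over. Pictures are saved under pics/ and viewed, and the job is handed in when it is done.

Besides the shell and the picture viewer there is one more tool, called after "Emit:" in YAML: its name, and indented under it one key for each argument. arm_command: Moves the arm, as the interface text tells. Its arguments: {"type":"object","properties":{"steps":{"type":"string"},"fingers":{"type":"number"},"newtons":{"type":"number"}},"required":["steps"]}

```bash
mkdir -p pics; python3 - <<'E'
from workcell import *
import cv2
for c in ["top","side"]:
    im=read_camera(c); cv2.imwrite(f"pics/{c}0.png",im[:,:,::-1])
    cv2.imwrite(f"pics/{c}0b.png",cv2.resize(im[:,:,::-1],(800,600),interpolation=cv2.INTER_CUBIC))
    i=camera_info(c); print(c,i)
print(get_state()); print(pinch_z)
E
```

```text
top {'mtx': array([[469.38264733,   0.        , 251.62484951],
       [  0.        , 469.38264733, 188.65452939],
       [  0.        ,   0.        ,   1.        ]]), 'k1': 0.042353056182900556, 'R': array([[ 0.02166431, -0.99974422, -0.00649256],
       [-0.99824701, -0.02127319, -0.05523008],
       [ 0.05507784,  0.0076777 , -0.99845254]]), 't': array([0.05028924, 0.61136997, 1.25299788])}
side {'mtx': array([[411.4327774 ,   0.        , 254.70983943],
       [  0.        , 411.4327774 , 185.8741456 ],
       [  0.        ,   0.        ,   1.        ]]), 'k1': -0.0030288310060983233, 'R': array([[ 0.98328941, -0.1811933 ,  0.01763317],
       [-0.07356049, -0.48404873, -0.87194362],
       [ 0.16652565,  0.85607583, -0.48928865]]), 't': array([-0.59339801,  0.17725618,  1.02927949])}
{'clock': 0.1, 'joint_pos': array([-1.43661941e+00,  3.13945975e-01,  4.51110345e-02,  1.30356982e+00,
        2.20621057e-05,  1.43121514e+00]), 'qvel': array([-0.00168305, -0.00207816,  0.00365317,  0.00226257, -0.00187524,
       -0.00089742]), 'tau': array([ 3.90771180e-03, -4.81724167e+01,  2.99244833e+01,  1.27048741e-02,
       -1.27400331e-04, -2.25154444e-06]), 'tcp_pos': array([ 0.15540134, -0.55315356,  0.2304938 ]), 'orientation': array([-5.77979002e-04,  7.96978874e-01, -6.04006646e-01, -5.59305582e-04]), 'wrist_force': array([-0.88769379,  0.89512011,  0.80252771]), 'ft_torque': array([ 0.03470416,  0.04306922, -0.03117726]), 'finger_gap': 0.08559294120046179}
0.0187
```

View pics/top0b.png

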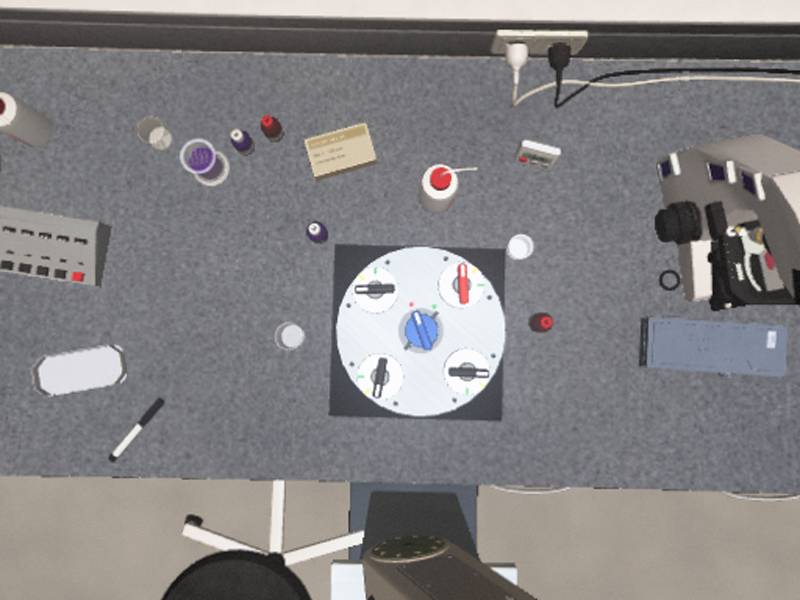

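View pics/side0b.png

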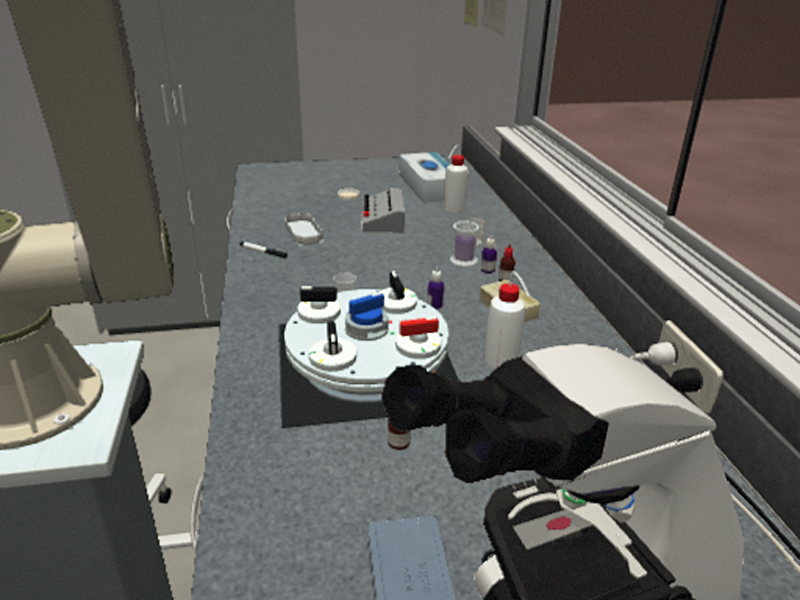

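```bash
cat > h.py <<'E'
import numpy as np, cv2
from workcell import *
def proj(c,X):
    i=camera_info(c); X=np.atleast_2d(X); p=X@i["R"].T+i["t"]; s=p[:,:2]/p[:,2:]
    r2=(s**2).sum(1,keepdims=True); s=s*(1+i["k1"]*r2); K=i["mtx"]
    return np.c_[s[:,0]*K[0,0]+K[0,2], s[:,1]*K[1,1]+K[1,2]]
def ray(c,uv):
    i=camera_info(c);K=i["mtx"];uv=np.atleast_2d(uv).astype(float)
    d=np.c_[(uv[:,0]-K[0,2])/K[0,0],(uv[:,1]-K[1,2])/K[1,1]]; s=d.copy()
    for _ in range(20): s=d/(1+i["k1"]*(s**2).sum(1,keepdims=True))
    R=i["R"]; return -R.T@i["t"], np.c_[s,np.ones(len(s))]@R
def atz(c,uv,z):
    o,d=ray(c,uv); return o+d*((z-o[2])/d[:,2:])
def save(n,im,box=None,k=1):
    if box: x,y,w,h=box; im=im[y:y+h,x:x+w]
    cv2.imwrite(f"pics/{n}.png",cv2.resize(im[:,:,::-1],None,fx=k,fy=k,interpolation=cv2.INTER_CUBIC))
E
python3 - <<'E'
from h import *
t=read_camera("top"); s=read_camera("side")
save("t1",t,(205,150,125,125),4.8); save("s1",s,(175,165,120,95),6)
N=["knob_red","knob_far","knob_left","knob_right","vent_turn","vessel","wash_bottle","stain_purple","stain_brown","specimen_jar","beaker"]
for c in ["top","side"]:
    for n in N:
        for r in trace(c,n)[:2]:
            m=r["mask"];v,u=np.nonzero(m)
            uv=[u.mean(),v.mean()]; 
            z={"kno":.115,"ven":.125}.get(n[:3],0.05)
            C=np.cov(np.c_[u,v].T) if len(u)>2 else None
            P=atz(c,np.c_[u,v],z); Cw=np.cov(P[:,:2].T); w,V=np.linalg.eigh(Cw)
            print(c,n,round(r["score"],2),r["box"],np.round(uv,1),len(u),np.round(P.mean(0),3),"ang",round(np.arctan2(V[1,1],V[0,1]),3))
E
```

```text
top knob_red 0.61 [238.8, 229.6, 8.4, 25.1] [242.5 240.9] 166 [0.475 0.082 0.115] ang 2.974
top knob_red 0.48 [287.0, 170.8, 14.5, 22.3] [295.3 181.6] 197 [ 0.625 -0.046  0.115] ang -3.081
top knob_far 0.53 [236.4, 229.2, 12.9, 24.6] [242.4 241.2] 187 [0.474 0.083 0.115] ang 2.999
top knob_left 0.45 [227.3, 180.6, 27.3, 12.4] [239.  184.5] 196 [0.615 0.094 0.115] ang 1.599
top knob_right 0.48 [289.6, 233.7, 21.0, 14.6] [299.2 237.8] 199 [ 0.485 -0.058  0.115] ang 1.534
top vent_turn 0.69 [260.9, 201.0, 20.7, 23.9] [269.5 210.5] 359 [0.551 0.017 0.125] ang -3.134
top vessel 0.56 [216.8, 159.2, 108.2, 108.4] [269.  211.4] 9146 [0.55  0.016 0.05 ] ang 2.681
top wash_bottle 0.62 [269.1, 106.0, 34.9, 31.2] [280.6 119.5] 639 [ 0.794 -0.01   0.05 ] ang 2.602
top wash_bottle 0.51 [225.5, 178.7, 28.1, 13.7] [239.1 184.8] 237 [0.618 0.096 0.05 ] ang 1.606
top stain_purple 0.61 [197.1, 143.4, 10.6, 15.8] [202.6 148.4] 155 [0.712 0.195 0.05 ] ang -2.442
top stain_brown 0.6 [337.0, 200.3, 15.0, 8.8] [345.3 206.1] 169 [ 0.568 -0.183  0.05 ] ang 1.716
top specimen_jar 0.48 [323.0, 147.6, 17.8, 18.1
[... 402 characters left out ...]
1 0.08  0.115] ang 1.469
side knob_right 0.59 [207.5, 207.6, 6.6, 18.1] [211.9 216.9] 180 [ 0.483 -0.069  0.115] ang 1.482
side vent_turn 0.66 [223.4, 187.8, 23.1, 20.3] [234.5 197.2] 383 [ 0.548 -0.002  0.125] ang 1.309
side vessel 0.7 [183.3, 173.6, 104.2, 84.0] [230.9 215.9] 5662 [0.543 0.031 0.05 ] ang 1.324
side wash_bottle 0.63 [308.6, 173.2, 26.4, 60.0] [322.4 207.6] 1068 [0.804 0.031 0.05 ] ang 1.174
side stain_purple 0.52 [275.8, 174.0, 6.1, 17.9] [278.4 185. ] 165 [0.709 0.175 0.05 ] ang 1.317
side stain_brown 0.57 [247.3, 270.7, 15.4, 18.3] [253.9 280. ] 171 [ 0.558 -0.233  0.05 ] ang 1.666
side beaker 0.54 [216.8, 176.0, 11.5, 10.4] [220.2 179.9] 148 [0.535 0.234 0.05 ] ang 1.467
```

View pics/t1.png

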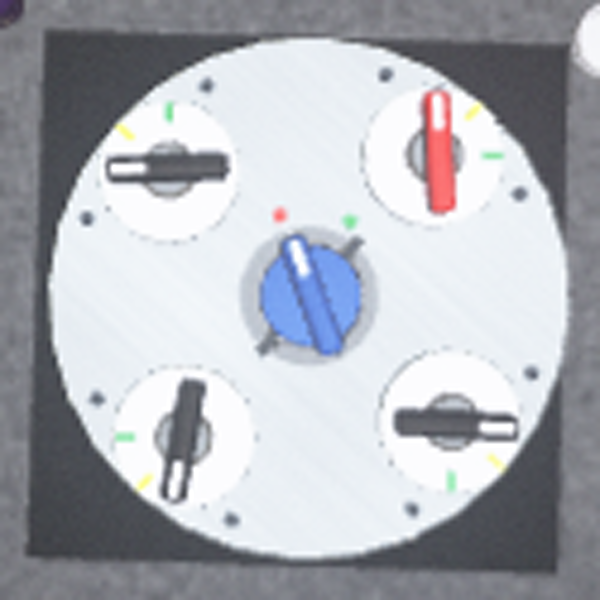

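View pics/s1.png

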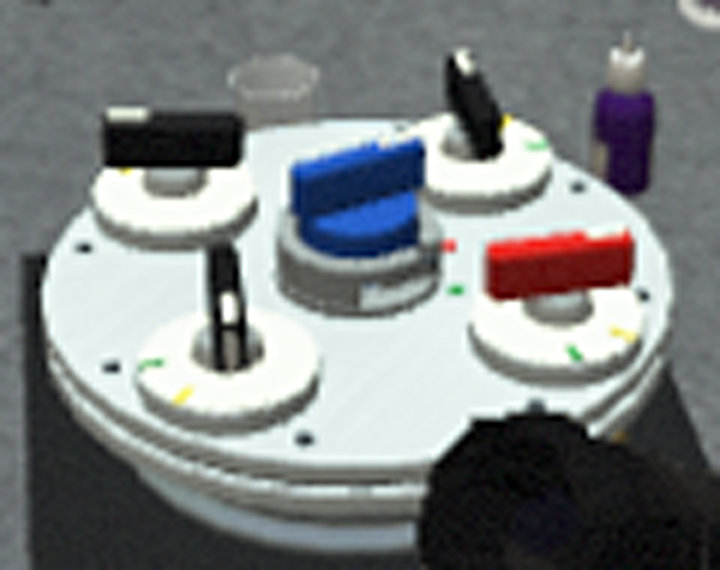

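```bash
cat > fit.py <<'E'
from h import *
from scipy.optimize import least_squares
K={"red":0,"left":np.pi/2,"far":np.pi,"right":-np.pi/2}
def boxpts(x,y,zc,a,L=.064,W=.014,H=.026):
    c,s=np.cos(a),np.sin(a); P=[]
    for i in(-1,1):
        for j in(-1,1):
            for k in(-1,1):
                P.append([x+i*L/2*c-j*W/2*s,y+i*L/2*s+j*W/2*c,zc+k*H/2])
    return np.array(P)
def mom(hull):
    h=hull.reshape(-1,1,2).astype(np.float32)*8
    m=cv2.moments(h); A=m["m00"]; cx,cy=m["m10"]/A,m["m01"]/A
    a=m["mu20"]/A;b=m["mu02"]/A;d=m["mu11"]/A
    # principal vector scaled
    th=.5*np.arctan2(2*d,a-b); l=np.sqrt((a+b)/2+np.hypot((a-b)/2,d))/8
    return np.array([cx/8,cy/8,l*np.cos(2*th),l*np.sin(2*th)])
def observed(c,im,pred):
    # segment bars near predicted centres
    out={}
    up=cv2.resize(im,None,fx=4,fy=4,interpolation=cv2.INTER_CUBIC).astype(int)
    for n,uv in pred.items():
        if n in("red",): m=(up[:,:,0]-up[:,:,1]>60)
        else: m=up.max(2)<85
        w=np.zeros(m.shape,bool); u,v=[int(4*q) for q in uv]; r=20*4
        w[max(0,v-r):v+r,max(0,u-r):u+r]=1; m=(m&w).astype(np.uint8)
        nl,lab,st,ce=cv2.connectedComponentsWithStats(m)
        if nl<2: continue
        # largest comp near centre
        best=max(range(1,nl),key=lambda k:st[k,4]/(1+np.hypot(ce[k,0]-u,ce[k,1]-v)/20))
        pts=np.argwhere(lab==best)[:,::-1].astype(np.float32)
        h=cv2.convexHull(pts).reshape(-1,2); out[n]=((h+.5)/4-.5, st[best,4]/16)
    return out
E
python3 - <<'E'
from fit import *
ims={c:read_camera(c) for c in("top","side")}
p0=np.array([.551,.017,0.0,-.72])
obs={}
for c in ims:
    pred={n:proj(c,[p0[0]+.1*np.cos(p0[3]+a),p0[1]+.1*np.sin(p0[3]+a),.111])[0] for n,a in K.items()}
    o=observed(c,ims[c],pred)
    im=cv2.resize(ims[c],None,fx=4,fy=4).copy()
    for n,(h,A) in o.items():
        obs[c,n]=mom(h); print(c,n,np.round(obs[c,n],2),A)
        cv2.polylines(im,[np.int32((h+.5)*4)],True,(0,255,0),1)
    b=(205,150,125,125) if c=="top" else (175,165,120,95)
    save("o_"+c,im,tuple(4*q for q in b),1.2)
def model(p):
    d={}
    for i,(n,a) in enumerate(K.items()):
        x,y=p[0]+.1*np.cos(p[3]+a),p[1]+.1*np.sin(p[3]+a)
        P=boxpts(x,y,p[2]+.111,p[3]+a+.85-p[4+i])
        for c in ims:
            d[c,n]=mom(cv2.convexHull(proj(c,P).astype(np.float32)))
    return d
def res(p,full=False):
    d=model(p); return np.concatenate([d[k]-obs[k] for k in obs])
for ks in (["top"],["side"],["top","side"]):
    oo=dict(obs); 
    f=lambda p:np.concatenate([ (model(p)[k]-obs[k]) for k in obs if k[0] in ks])
    r=least_squares(f,np.r_[p0,.15,.15,.15,.15],loss="soft_l1",diff_step=1e-3,x_scale=[.01,.01,.01,.1,.1,.1,.1,.1])
    print(ks,np.round(r.x,4),r.cost); print(np.round(r.fun.reshape(-1,4),2))
E
```

```text
top red [296.18 181.12  -6.99   0.77] 119.5
top left [ 2.2688e+02  1.7065e+02 -7.0000e-02 -6.2700e+00] 208.75
top far [2.2840e+02 2.5317e+02 1.1000e-01 5.5700e+00] 140.0625
top right [313.22 250.94  -1.88  -4.2 ] 94.1875
side red [267.58 208.37   6.6   -1.55] 218.875
side left [253.37 182.78  -3.32   3.05] 99.5
side far [ 2.0335e+02  1.8789e+02  6.6500e+00 -2.0000e-01] 204.75
side right [212.33 216.    -5.92   1.11] 85.9375Traceback (most recent call last):
  File "<stdin>", line 27, in <module>
    return func(*args, **kwargs)
    result = trf(vector_fun.fun, vector_fun.jac, x0, f0, J0, lb, ub, ftol, xtol,
                 gtol, max_nfev, x_scale, loss_function, tr_solver,
                 tr_options.copy(), verbose, callback=callback_wrapped)
    return trf_no_bounds(
        fun, jac, x0, f0, J0, ftol, xtol, gtol, max_nfev, x_scale,
        loss_function, tr_solver, tr_options, verbose, callback=callback)
    J = jac(x)
    self._update_jac()
    ~~~~~~~~~~~~~~~~^^
    self.J = self.jac_wrapped(xp_copy(self.x), f0=self.f)
             ~~~~~~~~~~~~~~~~^^^^^^^^^^^^^^^^^^^^^^^^^^^^
 
[... 411 characters left out ...]
^^^^^^^^^
                             mf)
                             ^^^
    df = [f_eval - f0 for f_eval in f_evals]
                                    ^^^^^^^
    f = np.atleast_1d(self.fun(x, *self.args, **self.kwargs))
                      ~~~~~~~~^^^^^^^^^^^^^^^^^^^^^^^^^^^^^^
    return np.atleast_1d(self.fun(x))
                         ~~~~~~~~^^^
    return self.f(x, *self.args, **self.kwargs)
           ~~~~~~^^^^^^^^^^^^^^^^^^^^^^^^^^^^^^
  File "<stdin>", line 26, in <lambda>
  File "<stdin>", line 20, in model
  File "h.py", line 4, in proj
    i=camera_info(c); X=np.atleast_2d(X); p=X@i["R"].T+i["t"]; s=p[:,:2]/p[:,2:]
ValueError: time passes only in moves, steps and waits
```

View pics/o_top.png

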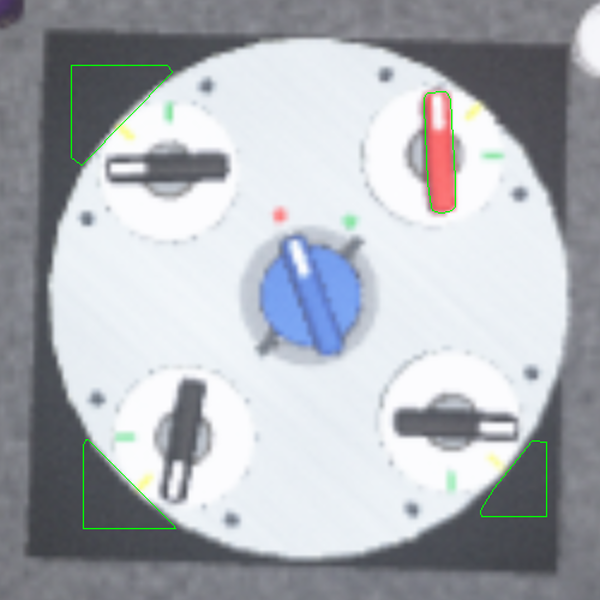

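View pics/o_side.png

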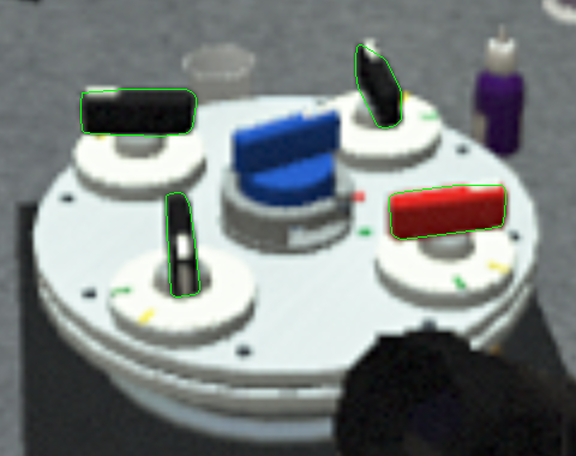

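```bash
python3 - <<'E'
s=open('h.py').read()
s=s.replace("def proj","_C={}\ndef ci(c):\n    if c not in _C:_C[c]=camera_info(c)\n    return _C[c]\ndef proj",1).replace("i=camera_info(c);","i=ci(c);")
open('h.py','w').write(s)
s=open('fit.py').read()
s=s.replace("best=max(range(1,nl),key=lambda k:st[k,4]/(1+np.hypot(ce[k,0]-u,ce[k,1]-v)/20))","best=max([k for k in range(1,nl) if st[k,4]>400],key=lambda k:-np.hypot(ce[k,0]-u,ce[k,1]-v))")
s+='''
def model(p,cs=("top","side")):
    d={}
    for i,(n,a) in enumerate(K.items()):
        x,y=p[0]+.1*np.cos(p[3]+a),p[1]+.1*np.sin(p[3]+a)
        P=boxpts(x,y,p[2]+.111,p[3]+a+.85-p[4+i])
        for c in cs:
            d[c,n]=mom(cv2.convexHull(proj(c,P).astype(np.float32)))
    return d
'''
open('fit.py','w').write(s)
E
python3 - <<'E'
from fit import *
ims={c:read_camera(c) for c in("top","side")}
p0=np.array([.551,.017,0.0,-.72])
obs={}
for c in ims:
    pred={n:proj(c,[p0[0]+.1*np.cos(p0[3]+a),p0[1]+.1*np.sin(p0[3]+a),.111])[0] for n,a in K.items()}
    o=observed(c,ims[c],pred)
    im=cv2.resize(ims[c],None,fx=4,fy=4).copy()
    for n,(h,A) in o.items():
        obs[c,n]=mom(h); print(c,n,np.round(obs[c,n],2),A)
        cv2.polylines(im,[np.int32((h+.5)*4)],True,(0,255,0),1)
    b=(205,150,125,125) if c=="top" else (175,165,120,95)
    save("o2_"+c,im,tuple(4*q for q in b),1.2)
for ks in (["top"],["side"],["top","side"]):
    f=lambda p:np.concatenate([ (model(p,ks)[k]-obs[k]) for k in obs if k[0] in ks])
    r=least_squares(f,np.r_[p0,.15,.15,.15,.15],loss="soft_l1",diff_step=1e-3,x_scale=[.01,.01,.01,.1,.1,.1,.1,.1])
    print(ks,np.round(r.x,4),r.cost); print(np.round(r.fun.reshape(-1,4),2))
E
```

```text
top red [296.18 181.13  -7.     0.77] 119.875
top left [227.2  171.47  -0.9   -6.95] 216.8125
top far [227.55 252.71  -2.03   4.92] 128.3125
top right [313.11 252.04   0.43  -3.75] 86.25
side red [267.58 208.38   6.6   -1.55] 218.75
side left [253.37 182.78  -3.31   3.06] 99.9375
side far [203.43 187.9    6.66  -0.29] 205.1875
side right [212.35 216.01  -5.92   1.13] 86.0
['top'] [ 0.5372  0.0372  0.2373 -0.7546  0.0303 -0.7687 -0.5978 -0.1669] 36.91752309675657
[[ 1.80e+00 -7.40e-01 -2.41e+00  1.00e-01]
 [-1.00e-02  9.68e+00 -1.20e-01 -2.34e+00]
 [ 1.40e-01 -1.50e-01 -2.50e-01  4.27e+00]
 [-1.39e+01 -2.50e-01  8.07e+00 -6.20e-01]]
['side'] [ 0.5511  0.0252 -0.0046 -0.7066  0.1191  0.0591  0.2416  0.1687] 0.6021004194152209
[[-0.21  0.11  0.61 -0.11]
 [-0.01 -0.18 -0.51  0.43]
 [ 0.07  0.12  0.14 -0.03]
 [ 0.14 -0.07 -0.51  0.15]]
['top', 'side'] [ 0.5497  0.0196 -0.0009 -0.7142  0.0746 -0.7262 -0.2352  0.037 ] 97.27629802915484
[[ -1.05   0.28  -0.5   -0.13]
 [ 11.61  12.75   0.1   -0.44]
 [ 13.96 -11.64  -3.81  -0.09]
 [-14.74 -13.9    7.16   2.62]
 [ -0.38   0.23   0.57  -0.46]
 [  0.12  -0.45   8.51   0.82]
 [ -0.2   -0.1   -0.93  -3.44]
 [ -0.44  -0.17   0.37   2.08]]
```

View pics/o2_top.png

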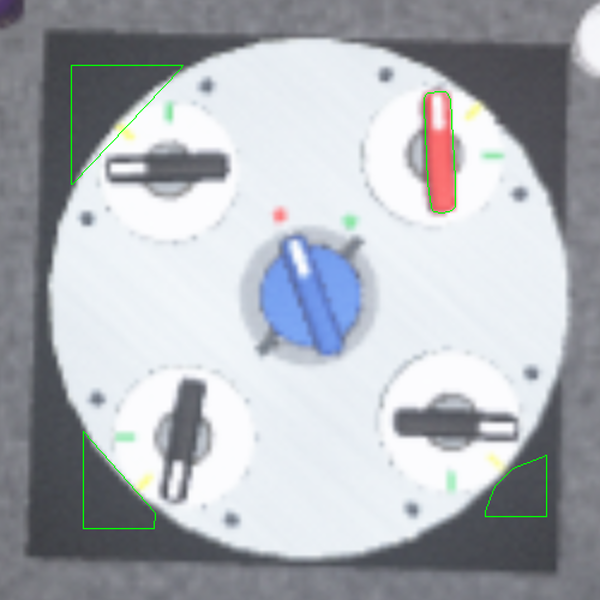

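```bash
python3 - <<'E'
s=open('fit.py').read()
s=s.replace('m=up.max(2)<85','m=up.max(2)<(110 if c=="top" else 85)')
s=s.replace("r=20*4","r=58 if c=='top' else 76")
s=s.replace("w[max(0,v-r):v+r,max(0,u-r):u+r]=1; m","yy,xx=np.ogrid[:m.shape[0],:m.shape[1]]; w=(xx-u)**2+(yy-v)**2<r*r; m")
s+='''
def run(tag,p0,q0,draw=True,fixz=None):
    ims={c:read_camera(c) for c in("top","side")}; obs={}
    for c in ims:
        pred={n:proj(c,[p0[0]+.1*np.cos(p0[3]+a),p0[1]+.1*np.sin(p0[3]+a),p0[2]+.113])[0] for n,a in K.items()}
        o=observed(c,ims[c],pred)
        im=cv2.resize(ims[c],None,fx=4,fy=4).copy()
        for n,(h,A) in o.items():
            obs[c,n]=mom(h)
            cv2.polylines(im,[np.int32((h+.5)*4)],True,(0,255,0),1)
        b=(205,150,125,125) if c=="top" else (175,165,120,95)
        save(tag+"_"+c,im,tuple(4*q for q in b),1.2)
    for ks in (["top"],["side"],["top","side"]):
        f=lambda p:np.concatenate([ (model(p,ks)[k]-obs[k]) for k in obs if k[0] in ks])
        r=least_squares(f,np.r_[p0,q0],loss="soft_l1",diff_step=1e-3,x_scale=[.01,.01,.01,.1,.1,.1,.1,.1])
        print(ks,np.round(r.x,4),r.cost); print(np.round(r.fun.reshape(-1,4),2))
    return r.x
'''
open('fit.py','w').write(s)
E
python3 - <<'E'
from fit import *
run("o3",[.551,.02,0.0,-.71],[.12,.06,.24,.17])
E
```

```text
['top'] [ 0.5514  0.0163 -0.0501 -0.7338  0.0429  0.0212  0.2319  0.1101] 5.840114816196788
[[-0.82  1.53 -0.16  0.01]
 [ 0.37 -0.4   1.23 -0.11]
 [-0.47  0.06 -2.26 -0.26]
 [ 0.99 -0.63  2.59  0.02]]
['side'] [ 0.5509  0.0247 -0.0043 -0.7061  0.1214  0.0596  0.2516  0.1697] 0.6150794797815045
[[-0.2   0.12  0.61 -0.11]
 [-0.02 -0.2  -0.51  0.43]
 [ 0.09  0.13  0.14 -0.02]
 [ 0.13 -0.07 -0.52  0.15]]
['top', 'side'] [ 0.5504  0.017   0.     -0.7147  0.0726  0.047   0.2445  0.145 ] 10.329586364747913
[[ 0.04  0.04 -0.49 -0.12]
 [-1.05 -0.73  1.55 -0.06]
 [-0.73  2.03 -2.6  -0.25]
 [ 3.03  0.17  2.91  0.28]
 [ 0.09  0.45  0.58 -0.5 ]
 [ 0.56 -0.16 -0.49  0.52]
 [ 0.22  0.    0.19 -0.02]
 [-0.14  0.07 -0.49  0.42]]
```

View pics/o3_top.png

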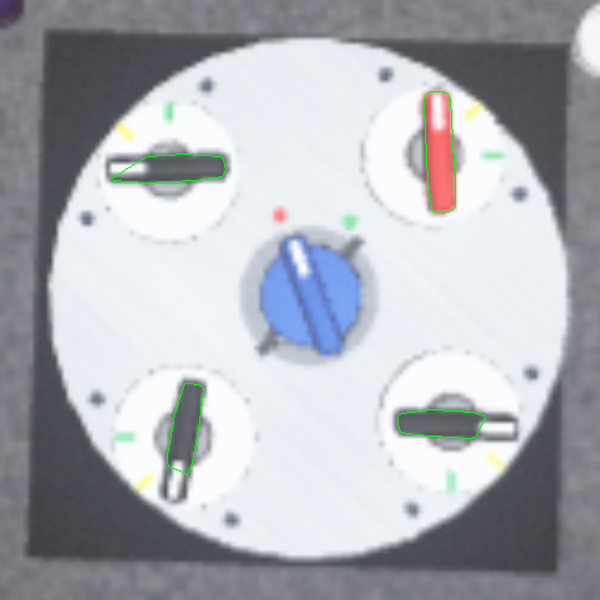

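```bash
python3 - <<'E'
from fit import *
M={"left":[(106,156),(228,151),(230,178),(107,182)],"far":[(184,379),(206,380),(187,502),(162,500)],"right":[(394,409),(519,414),(519,440),(394,436)],"red":[(424,91),(451,91),(456,211),(429,213)]}
obs={("top",n):mom((np.array(v)+.5)/4.8-.5+np.array([205,150])) for n,v in M.items()}
p0=[.551,.02,0.0,-.71]
c="side"; im=read_camera(c)
pred={n:proj(c,[p0[0]+.1*np.cos(p0[3]+a),p0[1]+.1*np.sin(p0[3]+a),p0[2]+.113])[0] for n,a in K.items()}
for n,(h,A) in observed(c,im,pred).items(): obs[c,n]=mom(h)
for ks in (["top"],["side"],["top","side"]):
    f=lambda p:np.concatenate([ (model(p,ks)[k]-obs[k]) for k in obs if k[0] in ks])
    r=least_squares(f,np.r_[p0,.12,.06,.24,.17],loss="soft_l1",diff_step=1e-3,x_scale=[.01,.01,.01,.1,.1,.1,.1,.1])
    print(ks,np.round(r.x,4),r.cost); print(np.round(r.fun.reshape(-1,4),2))
p=r.x
for i,(n,a) in enumerate(K.items()):
    print(n,np.round([p[0]+.1*np.cos(p[3]+a),p[1]+.1*np.sin(p[3]+a),p[2]+.111],4),"bar ang",round(p[3]+a+.85-p[4+i],3))
s=get_state();w,x,y,z=s["orientation"]
print("tool x dir",np.arctan2(2*(x*y+w*z),1-2*(y*y+z*z)))
E
```

```text
['top'] [ 5.496e-01  1.650e-02  3.000e-04 -7.072e-01  8.240e-02  8.520e-02
  2.911e-01  1.549e-01] 0.17817896459098992
[[ 0.03  0.19  0.08 -0.  ]
 [-0.19 -0.24 -0.23 -0.07]
 [ 0.22 -0.04  0.2   0.01]
 [-0.06  0.08 -0.25  0.02]]
['side'] [ 0.551   0.0245 -0.0042 -0.706   0.122   0.0605  0.244   0.1695] 0.6170320571545136
[[-0.21  0.13  0.6  -0.11]
 [-0.02 -0.19 -0.52  0.44]
 [ 0.08  0.11  0.17 -0.03]
 [ 0.15 -0.07 -0.52  0.15]]
['top', 'side'] [ 5.497e-01  1.660e-02  7.000e-04 -7.067e-01  9.190e-02  7.510e-02
  2.827e-01  1.617e-01] 1.0772787333707579
[[-0.01  0.14  0.07 -0.16]
 [-0.2  -0.27 -0.27  0.05]
 [ 0.23 -0.11  0.19  0.11]
 [-0.08 -0.   -0.27 -0.11]
 [ 0.01  0.22  0.6  -0.39]
 [ 0.11 -0.32 -0.7   0.28]
 [-0.2   0.01  0.27  0.26]
 [-0.13  0.08 -0.55  0.27]]
red [ 0.6258 -0.0483  0.1117] bar ang 0.051
left [0.6147 0.0926 0.1117] bar ang 1.639
far [0.4737 0.0815 0.1117] bar ang 3.002
right [ 0.4848 -0.0595  0.1117] bar ang -1.589
tool x dir -1.297000237520304
```

Emit:
arm_command:
  steps: "471 505 -70 1.5;471 505 -70 1.5;471 505 -70 1.5;471 505 -70 1.5;471 505 -70 1.5;471 505 -70 1.5;471 505 -70 1.5;471 505 -70 2.9;471 505 -70 2.9;471 505 -70 2.9;471 505 -70 2.9;471 505 -70 2.9;471 505 -70 2.9;471 505 -70 2.9;471 505 -70 2.9;471 505 -70 2.92;471 505 -70 2.92;471 505 -70 2.92"
  fingers: 0.18
  newtons: 35

```text
clock: 3.9
tcp_pos: [0.6265, -0.0486, 0.1613]
orientation: [-0.0, 0.689, 0.725, 0.0]
wrist_force: [-0.2, 0.2, 0.3]
finger_gap: 0.0503
```

```bash
python3 - <<'E'
from h import *
save("s2",read_camera("side"),(175,125,130,120),5); 
E
```

```text
(no output)
```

View pics/s2.png

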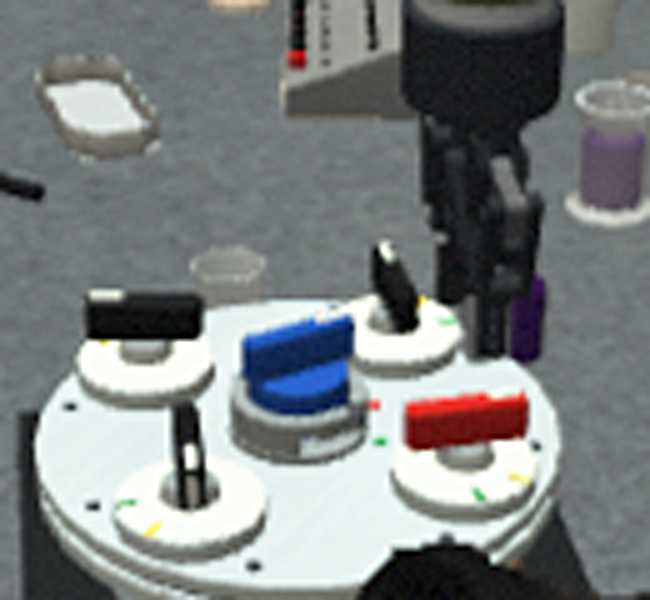

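Emit:
arm_command:
  steps: "0 0 -40 0;0 0 -65 0;0 0 -65 0"

```text
clock: 4.32
tcp_pos: [0.6246, -0.0483, 0.0941]
orientation: [-0.002, 0.689, 0.725, -0.001]
wrist_force: [-0.4, -0.5, -0.3]
finger_gap: 0.0504
```

Emit:
arm_command:
  steps: "0 0 0 0;0 0 0 0;0 0 0 0;0 0 0 0;0 0 0 0"
  fingers: -1

```text
clock: 4.95
tcp_pos: [0.6253, -0.0487, 0.0953]
orientation: [-0.001, 0.689, 0.724, -0.001]
wrist_force: [-1.6, -1.9, 5.8]
finger_gap: 0.0245
```

Emit:
arm_command:
  steps: "0 0 0 0;0 0 0 0;0 0 0 0"

```text
clock: 5.32
tcp_pos: [0.6253, -0.0487, 0.0954]
orientation: [-0.001, 0.689, 0.724, -0.001]
wrist_force: [-1.9, -1.9, 2.6]
finger_gap: 0.0248
```

```bash
python3 - <<'E'
from h import *
save("s3",read_camera("side"),(225,155,80,80),7); save("t3",read_camera("top"),(205,130,125,125),4.8)
E
```

```text
(no output)
```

View pics/s3.png

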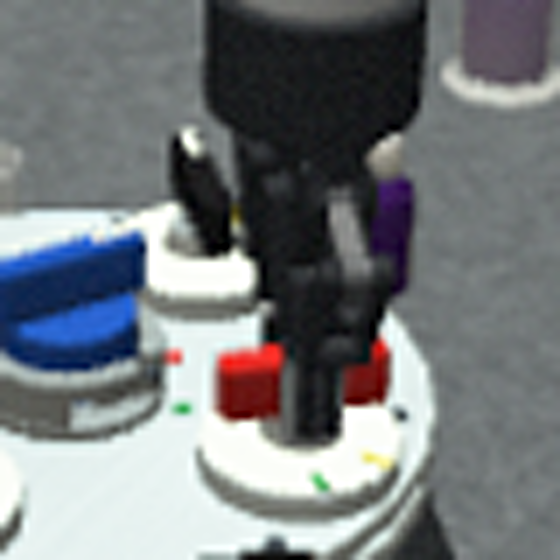

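View pics/t3.png

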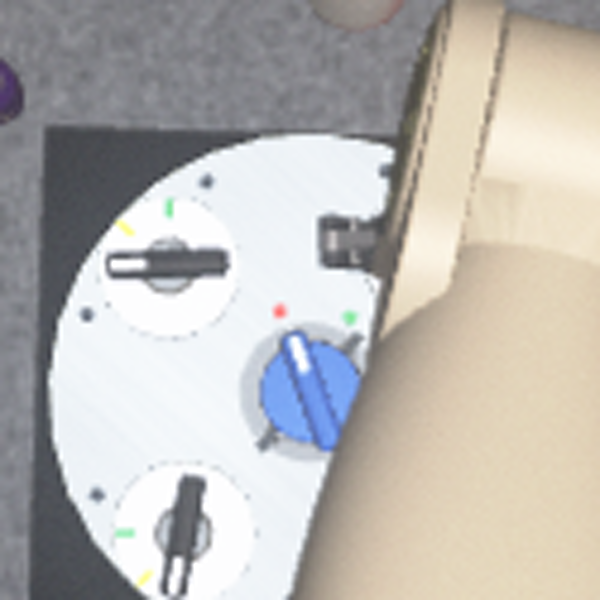

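Emit:
arm_command:
  steps: "0 0 0 0;0 0 8 0;0 0 8 0"
  fingers: -0.2

```text
clock: 5.8
tcp_pos: [0.626, -0.0487, 0.1043]
orientation: [-0.0, 0.689, 0.724, -0.0]
wrist_force: [0.4, 0.2, -0.1]
finger_gap: 0.0343
```

Emit:
arm_command:
  steps: "0 0 0 0;0 0 0 0;0 0 0 0;0 0 0 0;0 0 0 0"
  fingers: -1

```text
clock: 6.42
tcp_pos: [0.6262, -0.0487, 0.1046]
orientation: [-0.0, 0.689, 0.724, -0.0]
wrist_force: [0.0, -0.2, 4.1]
finger_gap: 0.0128
```

Emit:
arm_command:
  steps: "0 0 0 -0.18;0 0 0 -0.36;0 0 0 -0.54;0 0 0 -0.7;0 0 0 -0.76;0 0 0 -0.76"

```text
clock: 7.18
tcp_pos: [0.6261, -0.0488, 0.1045]
orientation: [-0.0, 0.909, 0.417, -0.0]
wrist_force: [-0.8, -0.5, 3.0]
finger_gap: 0.0131
```

Emit:
arm_command:
  steps: "0 0 0 0;0 0 0 0;0 0 0 0;0 0 30 0;0 0 60 0;0 0 60 0"
  fingers: 0.1

```text
clock: 7.92
tcp_pos: [0.6279, -0.0491, 0.1673]
orientation: [0.001, 0.909, 0.417, 0.002]
wrist_force: [0.6, 0.5, 0.6]
finger_gap: 0.0473
```

```bash
python3 - <<'E'
from h import *
save("s4",read_camera("side"),(175,125,130,120),5); 
s=get_state();print(s["clock"],s["tcp_pos"],s["finger_gap"],s["joint_pos"])
E
```

```text
7.975 [ 0.62693916 -0.04897056  0.16555919] 0.046736430271462064 [-2.05574611e-01  4.40221814e-01  7.08134448e-02  1.19950376e+00
  1.24836262e-04  5.03923518e-01]
```

View pics/s4.png

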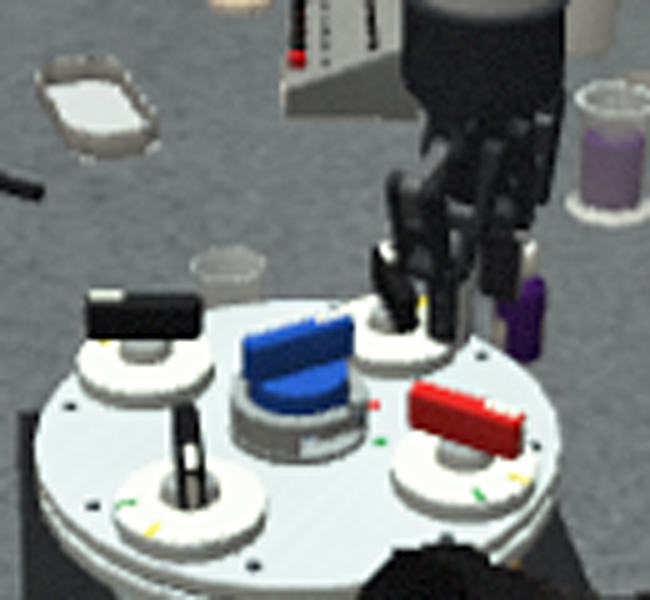

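Emit:
arm_command:
  steps: "-153 130 -3 0.57;-153 130 -3 0.57;-153 130 -3 0.57;-153 130 -3 0.57;-153 130 -3 0.57;-153 130 -30 0.57;-153 130 -61 0.57;-153 130 -61 0.57"

```text
clock: 8.98
tcp_pos: [0.4733, 0.08, 0.1023]
orientation: [-0.001, 0.755, 0.655, -0.001]
wrist_force: [-0.3, -0.1, 0.1]
finger_gap: 0.0473
```

Emit:
arm_command:
  steps: "0 0 0 0;0 0 0 0;0 0 0 0;0 0 0 0;0 0 0 0;0 0 0 0"
  fingers: -1

```text
clock: 9.72
tcp_pos: [0.4748, 0.0807, 0.1033]
orientation: [-0.001, 0.755, 0.655, 0.001]
wrist_force: [2.9, 5.2, -1.6]
finger_gap: 0.0132
```

Emit:
arm_command:
  steps: "0 0 0 -0.18;0 0 0 -0.36;0 0 0 -0.52;0 0 0 -0.57;0 0 0 -0.57"

```text
clock: 10.35
tcp_pos: [0.4745, 0.0803, 0.1033]
orientation: [-0.0, 0.909, 0.417, 0.0]
wrist_force: [0.2, -0.5, -2.6]
finger_gap: 0.0131
```

Emit:
arm_command:
  steps: "0 0 0 0;0 0 0 0;0 0 0 0;0 0 30 0;0 0 60 0;0 0 60 0"
  fingers: 0.1

```text
clock: 11.1
tcp_pos: [0.4764, 0.0803, 0.1658]
orientation: [0.001, 0.909, 0.417, 0.003]
wrist_force: [0.4, 1.2, 0.4]
finger_gap: 0.0465
```

Emit:
arm_command:
  steps: "139 12 -3 -0.79;139 12 -3 -0.79;139 12 -3 -0.79;139 12 -3 -0.79;139 12 -3 -0.79;139 12 -30 -0.79;139 12 -61 -0.79;139 12 -61 -0.79"

```text
clock: 12.1
tcp_pos: [0.6126, 0.0923, 0.1012]
orientation: [0.002, 0.999, 0.035, -0.001]
wrist_force: [-0.2, -0.1, 0.4]
finger_gap: 0.0469
```

Emit:
arm_command:
  steps: "0 0 0 0;0 0 0 0;0 0 0 0;0 0 0 0;0 0 0 0;0 0 0 0"
  fingers: -1

```text
clock: 12.85
tcp_pos: [0.6145, 0.0924, 0.1023]
orientation: [0.002, 0.999, 0.035, 0.001]
wrist_force: [5.1, 1.0, -3.5]
finger_gap: 0.013
```

Emit:
arm_command:
  steps: "0 0 0 -0.18;0 0 0 -0.36;0 0 0 -0.54;0 0 0 -0.71;0 0 0 -0.78;0 0 0 -0.78"

```text
clock: 13.6
tcp_pos: [0.6147, 0.0924, 0.1023]
orientation: [0.002, 0.938, -0.347, -0.0]
wrist_force: [2.9, 0.0, -4.9]
finger_gap: 0.0136
```

Emit:
arm_command:
  steps: "0 0 0 0;0 0 0 0;0 0 0 0;0 0 30 0;0 0 60 0;0 0 60 0"
  fingers: 0.1

```text
clock: 14.35
tcp_pos: [0.6165, 0.0925, 0.1654]
orientation: [0.001, 0.938, -0.347, 0.003]
wrist_force: [1.7, 0.7, 0.1]
finger_gap: 0.0468
```

```bash
python3 - <<'E'
from h import *
save("s5",read_camera("side"),(175,125,130,120),5); 
s=get_state();print(s["clock"],s["tcp_pos"],s["orientation"],s["joint_pos"])
E
```

```text
14.4 [0.61556396 0.09249653 0.1636074 ] [ 0.00138916  0.93781196 -0.34713856  0.00127649] [ 0.0219842   0.42957655  0.04950942  1.18937654 -0.00352238  2.30181584]
```

View pics/s5.png

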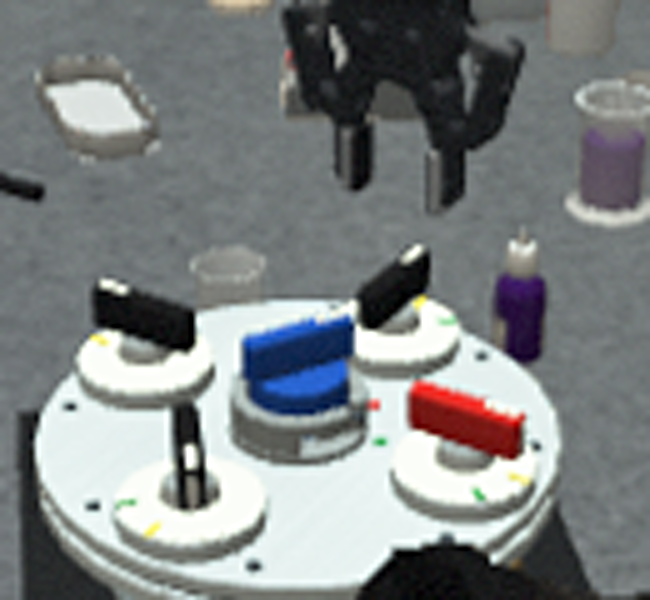

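Emit:
arm_command:
  steps: "-130 -152 0 0.69;-130 -152 0 0.69;-130 -152 0 0.69;-130 -152 0 0.69;-130 -152 0 0.69;-130 -152 -30 0.69;-130 -152 -60 0.69;-130 -152 -60 0.69"

```text
clock: 15.4
tcp_pos: [0.4838, -0.0581, 0.1011]
orientation: [-0.0, 1.0, -0.01, -0.001]
wrist_force: [0.6, 0.0, 0.5]
finger_gap: 0.0468
```

Emit:
arm_command:
  steps: "0 0 0 0;0 0 0 0;0 0 0 0;0 0 0 0;0 0 0 0;0 0 0 0"
  fingers: -1

```text
clock: 16.15
tcp_pos: [0.4849, -0.0579, 0.102]
orientation: [-0.0, 1.0, -0.01, 0.0]
wrist_force: [3.2, 5.4, 5.2]
finger_gap: 0.0133
```

Emit:
arm_command:
  steps: "0 0 0 -0.18;0 0 0 -0.36;0 0 0 -0.54;0 0 0 -0.66;0 0 0 -0.69;0 0 0 -0.69"

```text
clock: 16.9
tcp_pos: [0.4863, -0.0584, 0.102]
orientation: [-0.0, 0.938, -0.348, 0.002]
wrist_force: [5.3, 2.2, -2.0]
finger_gap: 0.0133
```

Emit:
arm_command:
  steps: "0 0 0 0;0 0 0 0;0 0 0 0;0 0 30 0;0 0 60 0;0 0 60 0"
  fingers: 0.1

```text
clock: 17.65
tcp_pos: [0.4877, -0.0589, 0.1643]
orientation: [-0.0, 0.938, -0.348, 0.004]
wrist_force: [-0.1, 0.0, 0.2]
finger_gap: 0.0471
```

```bash
python3 - <<'E'
from h import *
save("s6",read_camera("side"),(175,125,130,120),5); 
s=get_state();print(s["clock"],s["tcp_pos"],s["orientation"],s["joint_pos"])
E
```

```text
17.7 [ 0.48677617 -0.05860603  0.16285214] [-2.68170812e-04  9.37617361e-01 -3.47659220e-01  2.58460229e-03] [-2.83824272e-01  1.79440403e-01 -3.00680394e-01  1.08548125e+00
  1.66983812e-04  1.99712186e+00]
```

View pics/s6.png

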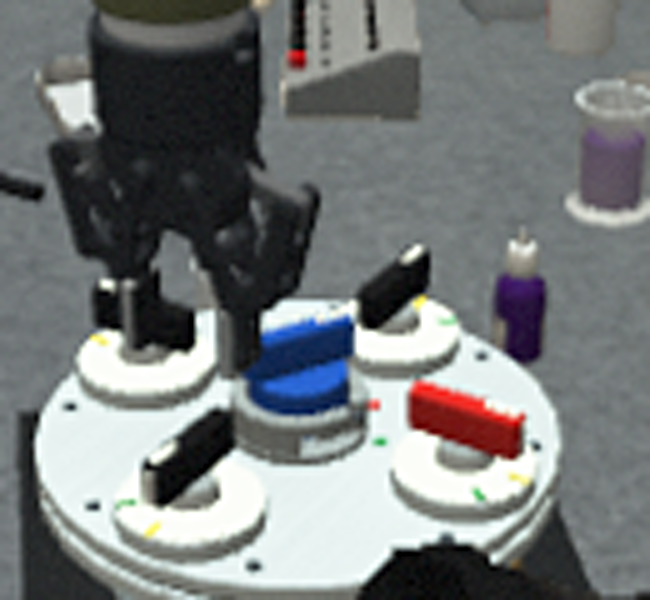

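Emit:
arm_command:
  steps: "139 10 0 0.8;139 10 0 0.8;139 10 0 0.8;139 10 0 1.57;139 10 0 1.57;139 10 0 1.57;139 10 0 1.57;139 10 0 1.57;139 10 0 1.57;139 10 -30 1.57;139 10 -60 1.57;139 10 -60 1.57"

```text
clock: 19.2
tcp_pos: [0.6227, -0.0481, 0.0989]
orientation: [-0.004, 0.909, 0.417, -0.002]
wrist_force: [0.2, 1.2, 0.5]
finger_gap: 0.0467
```

Emit:
arm_command:
  steps: "0 0 0 0;0 0 0 0;0 0 0 0;0 0 0 0;0 0 0 0;0 0 0 0"
  fingers: -1

```text
clock: 19.95
tcp_pos: [0.6237, -0.0471, 0.0997]
orientation: [-0.004, 0.909, 0.417, -0.0]
wrist_force: [2.9, 3.8, -3.3]
finger_gap: 0.0133
```

Emit:
arm_command:
  steps: "2 -1 2 -0.18;2 -1 2 -0.36;2 -1 2 -0.54;2 -1 2 -0.72;2 -1 2 -0.86;2 -1 2 -0.86;2 -1 2 -0.86"

```text
clock: 20.82
tcp_pos: [0.6258, -0.0461, 0.0999]
orientation: [-0.006, 1.0, 0.001, 0.001]
wrist_force: [6.0, 6.5, -15.0]
finger_gap: 0.0132
```

Emit:
arm_command:
  steps: "0 0 0 0;0 0 0 0;0 0 0 0;0 0 30 0;0 0 60 0;0 0 60 0"
  fingers: 0.1

```text
clock: 21.58
tcp_pos: [0.6277, -0.0468, 0.1634]
orientation: [-0.005, 1.0, 0.001, 0.004]
wrist_force: [0.9, 0.4, 0.6]
finger_gap: 0.047
```

```bash
python3 - <<'E'
from h import *
save("s7",read_camera("side"),(175,125,130,120),5); 
s=get_state();print(s["clock"],s["tcp_pos"],s["orientation"],s["joint_pos"])
E
```

```text
21.625 [ 0.62674815 -0.04654147  0.16154065] [-0.00551759  0.99997978  0.00129267  0.002884  ] [-0.20753823  0.43925509  0.05924672  1.18743287  0.01199129  1.36069282]
```

View pics/s7.png

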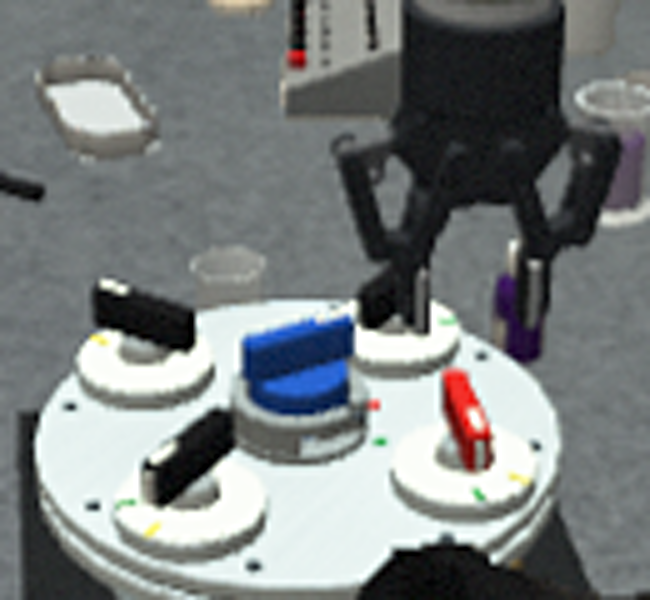

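Emit:
arm_command:
  steps: "-152 127 2 0.86;-152 127 2 0.86;-152 127 2 0.86;-152 127 2 0.86;-152 127 2 0.86;-152 127 2 0.86;-152 127 -30 0.86;-152 127 -57 0.86;-152 127 -57 0.86"

```text
clock: 22.75
tcp_pos: [0.4726, 0.0802, 0.1022]
orientation: [-0.007, 0.909, 0.417, -0.002]
wrist_force: [-0.6, 0.4, 0.4]
finger_gap: 0.0472
```

Emit:
arm_command:
  steps: "0 0 0 0;0 0 0 0;0 0 0 0;0 0 0 0;0 0 0 0;0 0 0 0"
  fingers: -1

```text
clock: 23.5
tcp_pos: [0.4738, 0.0808, 0.1032]
orientation: [-0.007, 0.909, 0.417, -0.001]
wrist_force: [2.7, 5.3, 2.0]
finger_gap: 0.0129
```

Emit:
arm_command:
  steps: "0 0 0 -0.18;0 0 0 -0.36;0 0 0 -0.54;0 0 0 -0.72;0 0 0 -0.86;0 0 0 -0.86;0 0 0 -0.86"

```text
clock: 24.38
tcp_pos: [0.4737, 0.0808, 0.1033]
orientation: [-0.007, 1.0, 0.002, 0.002]
wrist_force: [1.3, 3.1, -1.0]
finger_gap: 0.0133
```

Emit:
arm_command:
  steps: "0 0 0 0;0 0 0 0;0 0 0 0;0 0 30 0;0 0 60 0;0 0 60 0"
  fingers: 0.1

```text
clock: 25.12
tcp_pos: [0.4755, 0.0807, 0.1655]
orientation: [-0.007, 1.0, 0.002, 0.005]
wrist_force: [-0.2, -0.5, -0.7]
finger_gap: 0.047
```

```bash
python3 - <<'E'
from h import *
s=get_state();print(s["clock"],s["tcp_pos"],s["orientation"],s["joint_pos"])
E
```

```text
25.125 [0.47548014 0.0806964  0.16551331] [-0.00679179  0.99996448  0.00160343  0.00472568] [-0.00716767  0.15807928 -0.32008877  1.08329572  0.01366592  1.56048546]
```

Emit:
arm_command:
  steps: "140 12 0 1.3;140 12 0 1.3;140 12 0 1.3;140 12 0 1.3;140 12 0 1.3;140 12 0 1.3;140 12 0 1.3;140 12 0 2.43;140 12 0 2.43;140 12 0 2.43;140 12 0 2.43;140 12 0 2.43;140 12 0 2.43;140 12 0 2.43;140 12 -30 2.43;140 12 -60 2.43;140 12 -60 2.43"

```text
clock: 27.25
tcp_pos: [0.613, 0.0926, 0.1025]
orientation: [-0.01, 0.348, 0.937, -0.006]
wrist_force: [-0.2, -0.5, -0.2]
finger_gap: 0.0472
```

Emit:
arm_command:
  steps: "0 0 0 0;0 0 0 0;0 0 0 0;0 0 0 0;0 0 0 0;0 0 0 0"
  fingers: -1

```text
clock: 28.0
tcp_pos: [0.6142, 0.092, 0.1036]
orientation: [-0.008, 0.348, 0.937, -0.006]
wrist_force: [2.3, -5.3, 4.1]
finger_gap: 0.0132
```

Emit:
arm_command:
  steps: "0 0 0 -0.18;0 0 0 -0.36;0 0 0 -0.54;0 0 0 -0.72;0 0 0 -0.85;0 0 0 -0.85;0 0 0 -0.85"

```text
clock: 28.88
tcp_pos: [0.6141, 0.0924, 0.1035]
orientation: [-0.01, 0.703, 0.711, -0.002]
wrist_force: [1.7, 0.8, 0.7]
finger_gap: 0.0131
```

Emit:
arm_command:
  steps: "0 0 0 0;0 0 0 0;0 0 0 0;0 0 30 0;0 0 60 0;0 0 60 0"
  fingers: 0.1

```text
clock: 29.62
tcp_pos: [0.6158, 0.0925, 0.1663]
orientation: [-0.009, 0.703, 0.711, 0.0]
wrist_force: [-0.3, -0.3, -0.2]
finger_gap: 0.0469
```

```bash
python3 - <<'E'
from h import *
save("s8",read_camera("side"),(175,125,130,120),5); 
s=get_state();print(s["clock"],s["tcp_pos"],s["orientation"],s["joint_pos"])
E
```

```text
29.675 [0.61486718 0.09249807 0.16455546] [-0.00943571  0.70294739  0.7111788  -0.000808  ] [0.01429495 0.43987067 0.06760306 1.21291253 0.01232351 0.00256475]
```

View pics/s8.png

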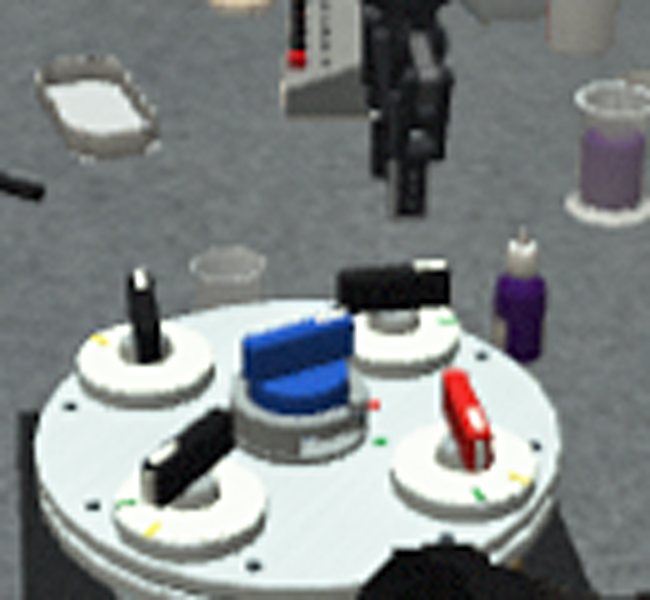

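Emit:
arm_command:
  steps: "-129 -151 0 0.85;-129 -151 0 0.85;-129 -151 0 0.85;-129 -151 0 0.85;-129 -151 0 0.85;-129 -151 0 0.85;-129 -151 -30 0.85;-129 -151 -60 0.85;-129 -151 -60 0.85"

```text
clock: 30.8
tcp_pos: [0.4835, -0.0575, 0.102]
orientation: [-0.011, 0.348, 0.938, -0.005]
wrist_force: [-0.4, -0.2, 0.1]
finger_gap: 0.0467
```

Emit:
arm_command:
  steps: "0 0 0 0;0 0 0 0;0 0 0 0;0 0 0 0;0 0 0 0;0 0 0 0"
  fingers: -1

```text
clock: 31.55
tcp_pos: [0.4856, -0.0588, 0.1031]
orientation: [-0.009, 0.348, 0.937, -0.005]
wrist_force: [3.8, -4.2, -5.3]
finger_gap: 0.0133
```

Emit:
arm_command:
  steps: "0 0 0 -0.18;0 0 0 -0.36;0 0 0 -0.54;0 0 0 -0.72;0 0 0 -0.85;0 0 0 -0.85;0 0 0 -0.85"

```text
clock: 32.42
tcp_pos: [0.4862, -0.0596, 0.1031]
orientation: [-0.009, 0.703, 0.711, -0.002]
wrist_force: [3.0, -4.4, -9.4]
finger_gap: 0.0133
```

Emit:
arm_command:
  steps: "0 0 0 0;0 0 0 0;0 0 0 0;0 0 30 0;0 0 70 0;0 0 70 0"
  fingers: 0.1

```text
clock: 33.17
tcp_pos: [0.4883, -0.0601, 0.1765]
orientation: [-0.007, 0.703, 0.711, 0.0]
wrist_force: [-0.0, -0.3, -0.7]
finger_gap: 0.0471
```

```bash
python3 - <<'E'
from h import *
save("s9",read_camera("side"),(175,125,130,120),5); save("t9",read_camera("top"),(205,150,125,125),4.8)
s=get_state();print(s["clock"],s["tcp_pos"],s["orientation"],s["joint_pos"])
E
```

```text
33.275 [ 0.48641681 -0.05957282  0.17351005] [-0.00901281  0.70276178  0.71136717 -0.00118357] [-0.28981449  0.18976425 -0.26074134  1.13731304  0.00638596 -0.30203927]
```

View pics/s9.png

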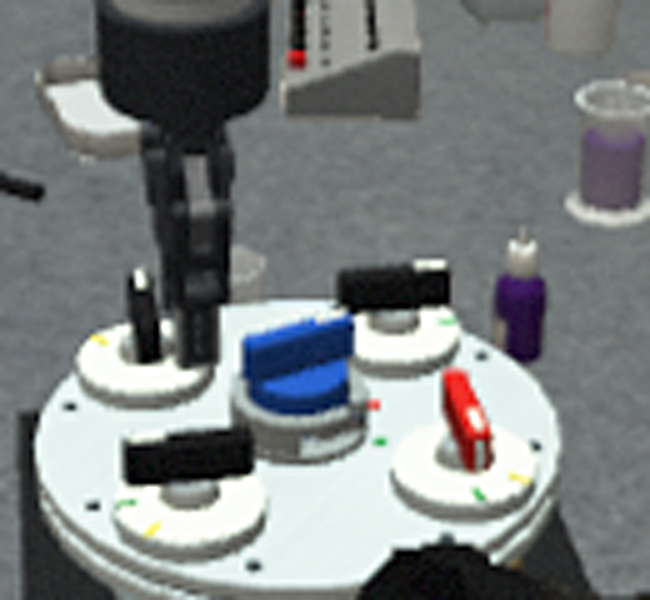

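View pics/t9.png

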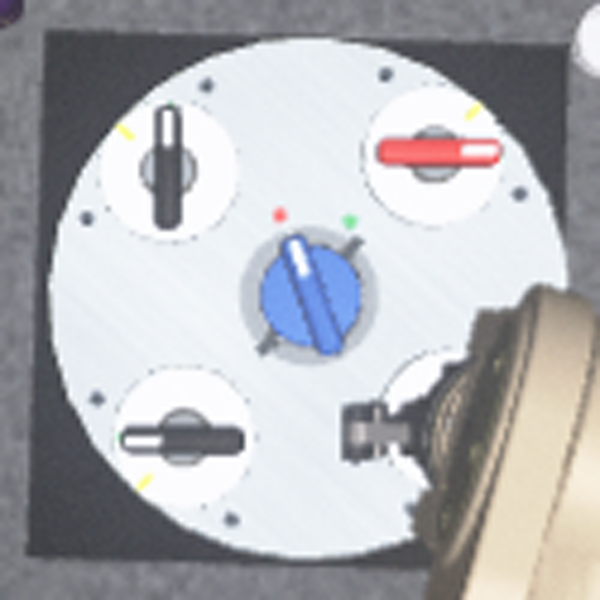

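Emit:
arm_command:
  steps: "64 76 0 0.35;64 76 0 0.35;64 76 0 0.35;64 76 0 0.35;64 76 -30 0.35;64 76 -58 0.35;64 76 -58 0.35;64 76 -58 0.35"

```text
clock: 34.28
tcp_pos: [0.5504, 0.0157, 0.1163]
orientation: [-0.008, 0.569, 0.822, -0.003]
wrist_force: [1.1, -0.9, 0.5]
finger_gap: 0.0471
```

Emit:
arm_command:
  steps: "0 0 0 0;0 0 0 0;0 0 0 0;0 0 0 0;0 0 0 0;0 0 0 0"
  fingers: -1
  newtons: 60

```text
clock: 35.02
tcp_pos: [0.5509, 0.016, 0.1166]
orientation: [-0.008, 0.569, 0.823, -0.002]
wrist_force: [1.9, 3.3, 3.7]
finger_gap: 0.0126
```

```bash
python3 - <<'E'
from h import *
save("s10",read_camera("side"),(195,145,80,80),7)
s=get_state();print(s["clock"],s["tcp_pos"],s["orientation"],s["wrist_force"])
E
```

```text
35.075 [0.55088404 0.01602125 0.11657154] [-0.00814079  0.56865851  0.82253063 -0.00214179] [1.2671462  3.6745814  2.15809738]
```

View pics/s10.png

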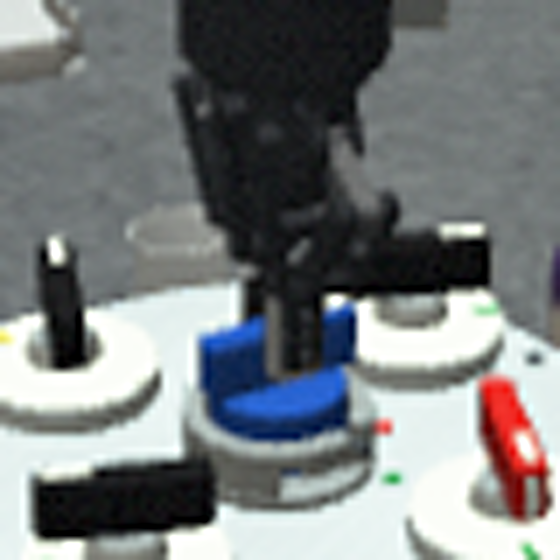

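Bar gripped, tips just above the cap face. Press down 10 mm.

Emit:
arm_command:
  steps: "0 0 -4 0;0 0 -8 0;0 0 -10 0;0 0 -10 0"

```text
clock: 35.58
tcp_pos: [0.551, 0.016, 0.1071]
orientation: [-0.008, 0.569, 0.823, -0.002]
wrist_force: [-0.8, 3.7, 10.1]
finger_gap: 0.0126
```

Emit:
arm_command:
  steps: "0 0 -1 0;0 0 -1 -0.1;0 0 -1 -0.25"

```text
clock: 35.95
tcp_pos: [0.551, 0.0158, 0.1069]
orientation: [-0.008, 0.668, 0.744, -0.001]
wrist_force: [-1.3, 2.1, 10.0]
finger_gap: 0.0124
```

```bash
python3 - <<'E'
from h import *
s=get_state();print(s["clock"],s["tcp_pos"],s["orientation"],s["wrist_force"],s["ft_torque"])
save("s11",read_camera("side"),(195,145,80,80),7)
E
```

```text
35.95 [0.55098463 0.01579795 0.10691669] [-0.0076565   0.66846037  0.74370758 -0.00106846] [-1.32617974  2.12277717 10.02589822] [ 0.27158664  0.48339969 -0.00199816]
```

View pics/s11.png

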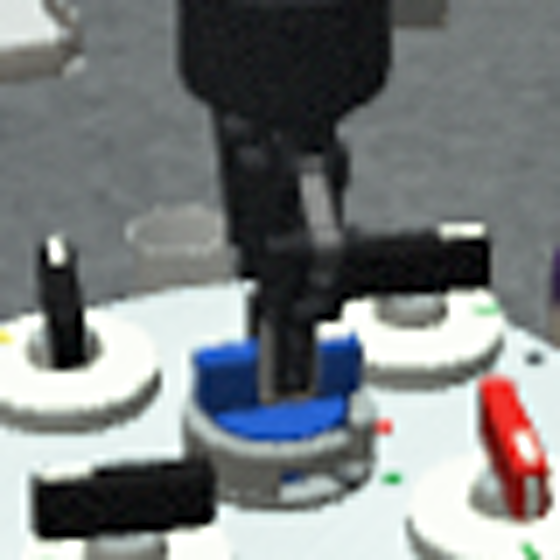

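Emit:
arm_command:
  steps: "0 0 0 -0.16;0 0 0 -0.32;0 0 0 -0.48;0 0 0 -0.6;0 0 0 -0.6;0 0 0 -0.6"

```text
clock: 36.75
tcp_pos: [0.5507, 0.0153, 0.1073]
orientation: [-0.007, 0.86, 0.511, 0.001]
wrist_force: [-1.3, 1.6, 9.0]
finger_gap: 0.0125
```

```bash
python3 - <<'E'
from h import *
s=get_state();print(s["clock"],s["tcp_pos"],s["orientation"],s["wrist_force"],s["ft_torque"])
E
```

```text
36.75 [0.55065077 0.01531425 0.10731137] [-0.00725089  0.85973635  0.51068589  0.00086993] [-1.26021335  1.59709852  8.97345904] [0.12813111 0.47747106 0.19861186]
```

Emit:
arm_command:
  steps: "0 0 3 0;0 0 5 0;0 0 6 0;0 0 6 0"

```text
clock: 37.25
tcp_pos: [0.5506, 0.0153, 0.1133]
orientation: [-0.007, 0.86, 0.511, 0.001]
wrist_force: [0.9, 2.6, 4.0]
finger_gap: 0.0127
```

Emit:
arm_command:
  steps: "0 0 0 0;0 0 0 0;0 0 0 0;0 0 30 0;0 0 80 0;0 0 100 0;-60 0 150 0;-120 -60 150 0;-120 -120 150 0;-120 -180 150 0;-120 -240 150 0;-120 -240 150 0"
  fingers: 0.1

```text
clock: 38.75
tcp_pos: [0.4301, -0.2281, 0.2629]
orientation: [-0.007, 0.861, 0.509, 0.001]
wrist_force: [1.1, -0.5, -0.7]
finger_gap: 0.0467
```

```bash
python3 - <<'E'
from h import *
s=get_state();print(s["clock"],s["tcp_pos"],s["wrist_force"])
t=read_camera("top");u=read_camera("side")
save("t12",t,(165,80,200,200),3);save("s12",u,(175,125,130,120),5); save("t12b",t,(205,150,125,125),4.8)
E
```

```text
38.75 [ 0.43006349 -0.22812323  0.26291749] [ 1.07254073 -0.47572591 -0.6582016 ]
```

View pics/t12.png

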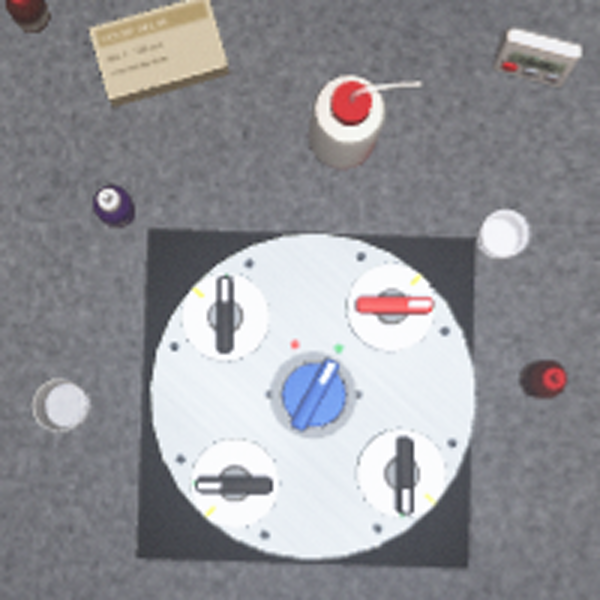

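View pics/s12.png

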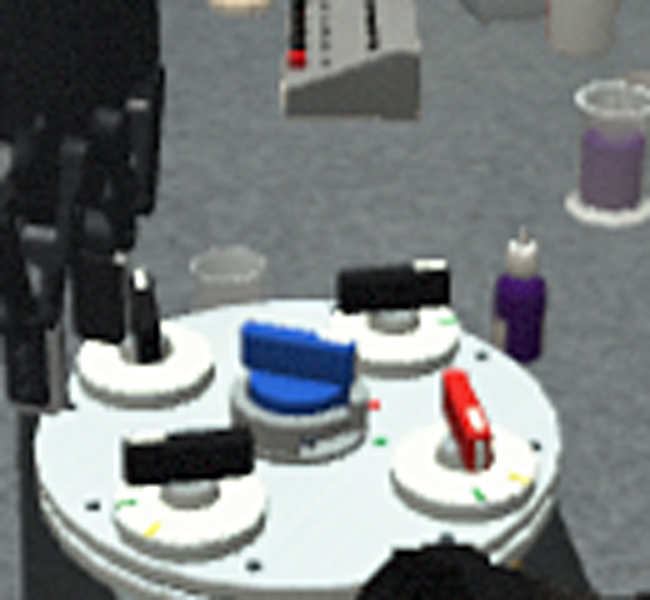

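View pics/t12b.png

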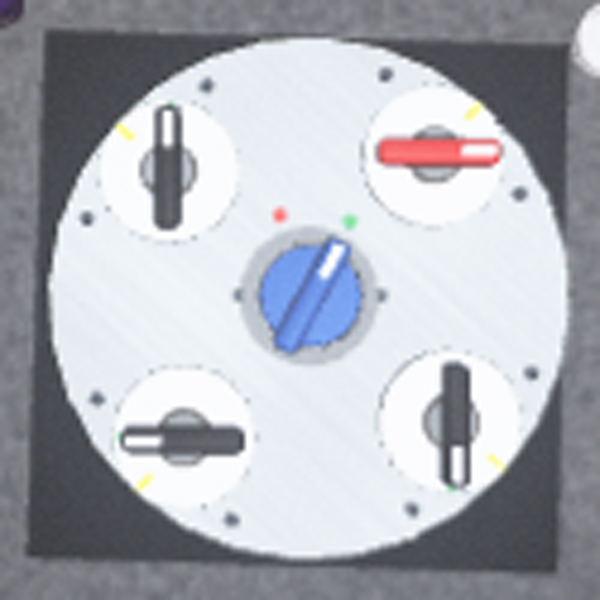

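```bash
python3 - <<'E'
from fit import *
u=read_camera("side"); s0=cv2.imread("pics/side0.png")[:,:,::-1]
def blue(im):
    up=cv2.resize(im,None,fx=4,fy=4,interpolation=cv2.INTER_CUBIC).astype(int)
    m=(up[:,:,2]-up[:,:,0]>60); w=np.zeros_like(m); w[700:880,860:1020]=1; return m&w
def topedge(im,a,p):
    # predicted top bar face at press p, compare upper silhouette
    P=boxpts(.5503,.0164,.0007+.121-p,a); uv=proj("side",P); h=cv2.convexHull(uv.astype(np.float32)).reshape(-1,2)
    M=np.zeros((1536,2048),np.uint8); cv2.fillPoly(M,[np.int32(np.round((h+.5)*4))],1)
    m=blue(im); cols=[c for c in range(2048) if M[:,c].any()][8:-8]
    return np.median([np.argmax(m[:,c])-np.argmax(M[:,c]) for c in cols])/4
for n,im,a in(("start",s0,.362),("now",u,-.49)):
    print(n,[(p*1e3,topedge(im,a,p)) for p in(0,.002,.004,.006)])
print(get_state()["clock"])
E
```

```text
start [(0.0, np.float64(0.0)), (2.0, np.float64(-0.5)), (4.0, np.float64(-1.25)), (6.0, np.float64(-2.0))]
now [(0.0, np.float64(1.5)), (2.0, np.float64(0.75)), (4.0, np.float64(0.25)), (6.0, np.float64(-0.5))]
38.9
```

The fit puts the cap about 0 mm down at the start and 4–5 mm down now, so it has risen into its notch. The bystanders look unmoved, so I'm handing in.

```bash
python3 - <<'E'
from workcell import *
print(hand_in())
E
```

```text
the job is handed in; nothing more can be done
None
```

I turned all four knobs to their yellow marks and then to their green stops in the order red, far, left, right. I then pressed the vent cap down, twisted it to the green dot and let it rise. I handed the job in at 38.9 s, and hand-in gives no verdict.

- **Knobs:** the last pictures show all four pointers at green. The gripper angles at release match about 1.70 rad for each.
- **Vent:** the cap points towards the green dot. I saw 0.2 N m of torque at the end of the twist, which suggests it reached its end stop. A side-camera fit gives about 4–5 mm pressed, which fits the notch.
- **Surroundings:** the bottles, jar and beaker look unmoved in the last top picture; I judged this by eye and did not measure it. The arm is clear of everything.
- **What went wrong:** my first grip on the red knob closed low, on its stem (24.8 mm gap). I raised the gripper 8 mm and gripped again before turning.

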